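# Rock the angle gauge on a frame moulding to its set angle and hold it

### The arm

A 6-joint arm with a two-finger parallel gripper is mounted at the origin on the work surface. World frame = base frame: x ahead of the robot, y to its left, z up, the work surface at z = 0. Lengths are in mm, angles in degrees, forces in N, time in s.
With the tool pointing down it reaches from about 225 to 875 mm from the base axis. Payload 3.4 kg.
Tool frame: the origin (TCP) lies at the very end of the fingers, on their centre line; the grasp point (between the pads) lies robot.hold_point_z behind it (robot.hold_point_z is the distance from the TCP to the grasp point, in mm); z points along the fingers, y is the line along which they close (so a half turn about z gives the same grasp; the last joint's range is limited). The gripper opens to 85 mm and grips with 20 to 120 N. Pads are 22 mm wide; open, the fingers measure 114 mm over their backs; the gripper's body (76 mm by 85 mm) begins 54 mm behind the grasp point. The pads swing forward as they close: fully open they stand 13 mm farther back than shut.
Start: joints at [-6.933, 15.808, 86.224, -0, 77.962, -6.933], TCP at [575.033, -0.009, 231.328] pointing down, gripper open.
Joint ranges: [-165.64, 165.64], [-43.16, 119.46], [12.63, 154.43], [-67.54, 247.53], [6.08, 155.33], [-154.97, 154.97]. Speed limits (degrees/s): [147.25, 147.25, 180, 180, 180, 180].

### API

Orientations are given as a 3x3 rotation matrix whose columns are the frame's x, y, z axes.
In Python, from station import robot, optics, order gives the robot as it stands.
- The arm moves only by the shell command python3 -m pendant 'ROWS' [FORCE]. ROWS is JSON, a list of rows, each an object of numbers: "tx", "ty", "tz": the shift along the tool's x, y, z in cm; "spin": the turn about the tool's z in rad; "jaw": the opening in per cent of the stroke, from 0 (shut) to 100 (fully open). A call has 1 to 5 rows; each row is the pose to reach, as a shift and turn from the pose commanded when the call began, along the tool's axes at that moment; what a row does not reach only later rows make up. A row lasts 1/12 s, in which the tool goes at most 41.7 mm and 7.16 degrees, less where a joint would pass 70% of its speed; a pose out of reach is approached as far as the arm can. A call with a gripper value outside its range is refused whole. The fingers move at their own pace and stop on an object; FORCE is the grip in N (left out, the last holds). Time passes only in rows, so rows that repeat a pose let the fingers close. It gives the time, the measured TCP pose, the force, the opening and the grip force at its end, in the units of the state.
- robot.read_state(): the state, without advancing time (a new reading comes with each control period).
- optics.snapshot(name): name is "scene" or "side" or "wrist"; returns a dict with "img" (400x640x3 uint8, red, green, blue), "range_z" (400x640 float32, mm along the optical axis (not along the pixel's ray), 0 where there is no reading), "camera_matrix" (3x3 intrinsics, pixels), "R" (3x3) and "t" (3): a world point X has camera coordinates R X + t. Camera axes: x right, y down, z forward; pixel columns grow to the right and rows downward; lengths in mm; the calibration is good to about 2 mm. A picture is of the moment at which its call begins.
- order.sign_off(): hands the job in; it is judged then, once.
The state is a dict: "time": time; "q": joint angles; "qvel": joint speeds; "effort": joint torques, N m; "tcp_pos": TCP position; "tool_rot": TCP orientation; "contact_force": force on the tool from outside, world axes, zero at the start; "torque": the same for the moment, N m; "grip_width": finger opening in mm; "grip_force": force on a finger pad.
Only numpy, scipy, OpenCV 4.12 (cv2) and the standard library are available. Lean on these libraries where they do the work, as an engineer would, in place of code of your own. Each camera call takes 0.05 s, during which the arm holds its last target. There are 200 camera calls.

### The job

Pick up the pendulum angle gauge by its head and stand it across the round crown of the frame-moulding offcut, about level, until it sits still; then rock it over on the crown, towards the side where its rider is set, until the swinging pointer settles in the rider's notch. Finish holding it like that, resting lightly on the crown, so that I can pencil the line along its base; do not shift the offcut or disturb the other things on the desk.

Things in the scene. Friction and masses are not known exactly. Their poses are not given: they have to be found in the camera images.
- gauge: Pendulum angle gauge of bare aluminium, upright on the desk at the start, 132 mm tall, 0.3 kg. Origin: centre of the flat underside of its base bar, 140 (y) x 30 (x) x 12 (z) mm; z up through the head, x across its thickness. Above the base a white dial plate 100 (y) x 3 (x) mm, to z = 86 mm, both faces alike, a tick every 5 degrees, between two slanted struts.
- gauge_head (a point): Where to pinch the gauge: the middle of its head, 110 mm above the base's underside. The head is a plain block 24 mm thick (gauge x, pinch across this from above), 30 mm wide (gauge y), from 84 to 132 mm above the underside. Grip it firmly: rocked under load it can turn a few hundredths of a radian in the fingers, so go by the pointer.
- pointer (a joint): The gauge's pointer: a dark needle with a brass bob on each dial face, swinging freely about a pivot in the head 96 mm above the base's underside, tip 72 mm below the pivot. It hangs plumb, so its value (rad) is the gauge's lean: 0 with the base level, positive with the gauge's +y end lowered (tip then towards +y). Swings at about 2.5 Hz, settles in 2 to 3 s.
- rider (a joint): The rider, a small dark steel fork 12 mm wide with a 6 mm notch, stiff on the dial's arc at the wanted angle; do not touch. Its value (rad), about the same pivot and sign as the pointer's, lies between 0.2 and 0.42, always on the gauge's +y side. The pointer stands mid-notch when both values are equal; 3 mm at the tip is 0.042 rad.
- pointer_tip (a point): the tip of the pointer, in the middle of the gauge's thickness
- rider_notch (a point): the middle of the rider's notch, 72 mm from the pivot
- moulding: Offcut of picture-frame moulding screwed on a pine joist offcut, loose on the desk, 1.1 kg. Origin: centre of its underside; x along it (180 mm long), z up. Joist 90 mm wide (y), 45 mm high; on it the moulding, 64 mm wide. Lower beside the crown lie a small bead (+y side, top at z = 72 mm) and a flat fillet (-y side, top at z = 70 mm).
- crown (a point): The middle of the top of the moulding's round crown, 90 mm above the desk. The crown is a half-round of radius 18 mm running along the moulding's x, its axis 72 mm above the desk. The gauge stands across it: gauge x along moulding x (either way round) within 15 degrees, at least 15 mm in from the moulding's ends.
- glue: white plastic glue bottle, 56 mm diameter, 150 mm tall, origin under its centre; a bystander, leave alone
- varnish: amber glass jar, 72 mm diameter, 85 mm tall; a bystander, leave alone
- square: try square lying flat, wooden stock 90 mm long, steel blade 150 mm; a bystander, leave alone
- stretcher: flat stretcher-bar offcut, 160 x 45 x 20 mm; a bystander, leave alone
- hammer: hammer lying on the desk; a bystander, leave alone
- pencil: pencil lying on the desk, 150 mm long; a bystander, leave alone
- brushes: terracotta pot of brushes, 72 mm diameter, 212 mm tall with the brushes; a bystander, leave alone
Not all that is in view belongs to the job. What is shaped like the moulding but pink is not meant.

How it is judged (in metres and radians):
On the way:
1. the held gauge sits still and about level (within 6 degrees) across the crown (contact force between gauge and moulding above 0.3 N and contact force between the fingers and gauge above 1 N and z of gauge in the frame of moulding above 0.08 m and value of joint pointer between -0.105 and 0.105 rad and angle between the x axis of gauge and the x axis of moulding, either way round below 0.26 rad and linear speed of gauge below 0.03 m/s), for 0.3 s.
At the end, for the whole second after the job is handed in: gauge held in the fingers across the moulding (within 15 deg, 15 mm or more from its ends), base resting on the crown with 0.3 to 20 N, pointer at rest with its tip within 3 mm of the middle of the rider's notch; the offcut flat and within 15 mm of its start (distance between pointer_tip and rider_notch below 0.003 m and velocity of joint pointer between -0.3 and 0.3 rad/s and linear speed of gauge below 0.02 m/s and contact force between gauge and moulding between 0.3 and 20 N and contact force between the fingers and gauge above 1 N and z of gauge in the frame of moulding above 0.06 m and x of gauge in the frame of moulding between -0.075 and 0.075 m and angle between the x axis of gauge and the x axis of moulding, either way round below 0.26 rad and distance of moulding from where it was at the start of the episode below 0.015 m and angle between moulding's own z axis and vertical below 0.03 rad); the arm keeps its last pose, push and grip.
It fails at once if the gauge is pressed on the offcut with more than 30 N (contact force between gauge and moulding above 30 N).
It fails at once if the offcut is shoved more than 20 mm (distance of moulding from where it was at the start of the episode above 0.02 m).
It fails at once if a bystander is moved more than 20 mm (distance of any of glue, varnish, square, stretcher, hammer, pencil, brushes from where it was at the start of the episode above 0.02 m).
It also fails if it takes over 64 s, if anything falls off the work surface, if the arm or the gripper's body presses on something with over 40 N, if the wrist force passes 120 N, or if a joint passes its speed limit or range.

## Working session

There is one attempt and no reset: what is moved stays moved. The work goes in short steps, Python scripts to look and compute and a shell command to move; the robot and the scene stay as the last step left them, time stands still between calls to the robot, and variables do not carry over. Pictures are saved under pics/ and viewed, at most 10 in all, crops included, and the job is handed in when it is done.

```bash
mkdir -p pics; ls; cat > h.py <<'E'
import numpy as np, cv2
from station import robot, optics, order
def snap(n,f=None):
    s=optics.snapshot(n)
    if f: cv2.imwrite('pics/'+f,s['img'][:,:,::-1])
    return s
def px(s,u,v,d=None):
    d=d or float(s['range_z'][v,u]); K=s['camera_matrix']
    c=np.linalg.solve(K,np.array([u,v,1.]))*d
    return s['R'].T@(c-s['t'])
E
python3 - <<'E'
from h import *
import pickle
d={n:snap(n) for n in('scene','side')}
pickle.dump(d,open('d.pkl','wb'))
cv2.imwrite('pics/a.png',cv2.resize(d['scene']['img'],(800,500))[:,:,::-1])
cv2.imwrite('pics/b.png',cv2.resize(d['side']['img'],(800,500))[:,:,::-1])
st=robot.read_state();print(st,robot.hold_point_z)
E
```

```text
pics
{'time': 0.1, 'q': array([-6.93309827e+00,  1.58458107e+01,  8.62891187e+01,  6.60459915e-04,
        7.79625377e+01, -6.93177082e+00]), 'qvel': array([ 0.00300825, -0.12046119, -0.16694409,  0.000318  ,  0.10387418,
       -0.11601853]), 'effort': array([ 1.55745878e-03, -4.17697620e+01, -2.46405226e+01, -1.74112388e-04,
        5.80947395e-03,  2.85749664e-07]), 'tcp_pos': array([5.74520416e+02, 5.39671074e-02, 2.30500167e+02]), 'tool_rot': array([[ 2.57646668e-05,  9.99998576e-01, -1.68732034e-03],
       [ 9.99999976e-01, -2.53993401e-05,  2.16534038e-04],
       [ 2.16490873e-04, -1.68732588e-03, -9.99998553e-01]]), 'contact_force': array([ 0.05236287, -0.24818613,  1.45076728]), 'torque': array([ 0.00534817, -0.02979698,  0.01671932]), 'grip_force': 0.0, 'grip_width': 85.51842872449782} 18.700000000000003
```

View pics/a.png

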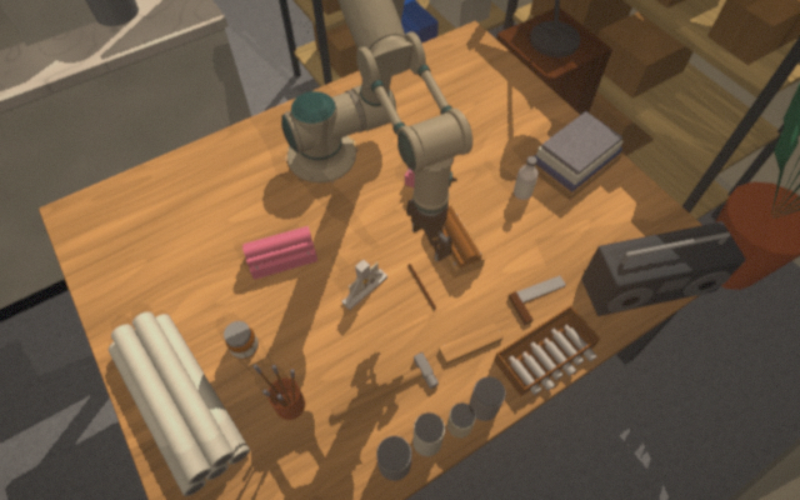

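View pics/b.png

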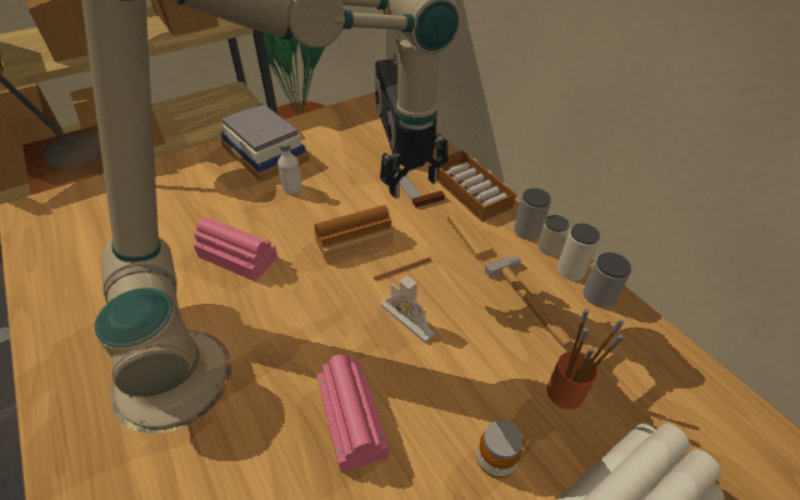

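The scene view shows the gauge at about (365,285) and the brown moulding at about (460,240), partly under the gripper. The side view shows the gauge at (410,310) and the moulding at (353,228). I'll make an orthographic top-down map from the depth.

```bash
python3 - <<'E'
from h import *
import pickle
d=pickle.load(open('d.pkl','rb'))
def cloud(s):
    v,u=np.mgrid[:400,:640]; z=s['range_z']; m=z>0
    c=np.linalg.inv(s['camera_matrix'])@np.stack([u[m],v[m],np.ones(m.sum())])*z[m]
    return (s['R'].T@(c-s['t'][:,None])).T, s['img'][m]
for n,(u,v),r in(('scene',(290,228),60),('side',(328,247),60),('scene',(372,190),90),('side',(282,182),90)):
    P,C=cloud(d[n]); s=d[n]
    p0=px(s,u,v); print(n,p0)
# top map, 1mm/px: x 250..850 up, y 300..-300 
im=np.zeros((600,800,3),np.uint8); hz=np.full((600,800),-1e3)
for n in d:
    P,C=cloud(d[n])
    r=((300-P[:,1])).astype(int);c=(P[:,0]-150).astype(int)
    ok=(r>=0)&(r<600)&(c>=0)&(c<800)&(P[:,2]<160)&(P[:,2]>-10)
    for i in np.where(ok)[0]:
        a,b=r[i],c[i]
        if P[i,2]>hz[a,b]:
            hz[a:a+2,b:b+2]=P[i,2]; 
            im[a:a+2,b:b+2]=C[i][::-1]
h=cv2.applyColorMap(np.clip(hz*1.7,0,255).astype(np.uint8),cv2.COLORMAP_JET)
h[hz<8]=im[hz<8]
cv2.imwrite('pics/top.png',h)
np.save('hz.npy',hz)
E
```

```text
scene [ 484.02519818 -134.26669505   38.82173213]
side [ 481.46264339 -138.80239279   53.48086236]
scene [531.8849601  157.89333376  86.718405  ]
side [489.48730263 131.58586148  71.03065983]
```

View pics/top.png

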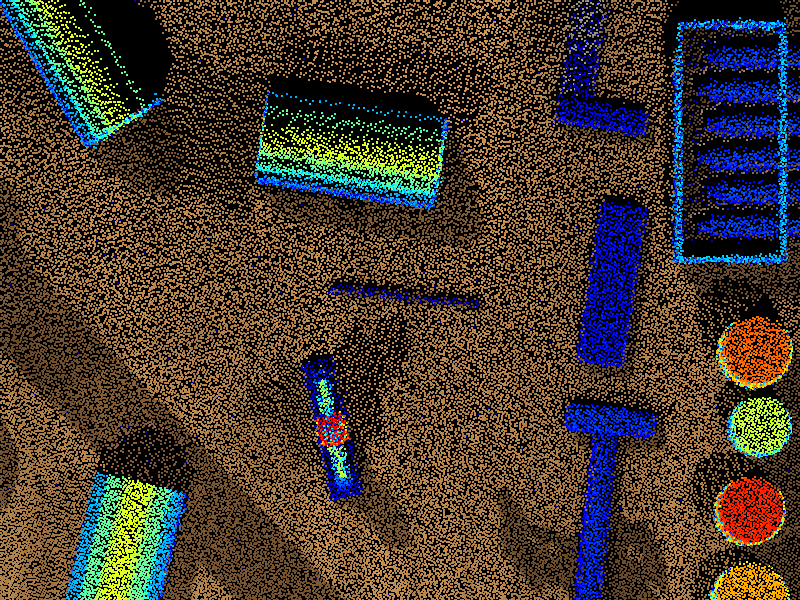

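```bash
python3 - <<'E'
from h import *
hz=np.load('hz.npy')
def rect(m,name):
    r,c=np.where(m); p=np.stack([c+150.-.0,300.-r],1).astype(np.float32)
    q=cv2.minAreaRect(p); print(name,q); return p
def box(lo,hi,c0,c1,r0,r1):
    m=np.zeros_like(hz,bool); m[r0:r1,c0:c1]=((hz>lo)&(hz<hi))[r0:r1,c0:c1]; return m
rect(box(5,140,290,380,340,510),'gauge')
p=rect(box(115,140,290,380,340,510),'head'); print(p.mean(0))
p=rect(box(85,95,240,460,80,220),'crown')
p=rect(box(30,95,240,460,70,220),'mould')
for c in(300,360,420):
    b=hz[70:230,c-6:c+6].max(1); i=np.where(b>86)[0]+70; print(c+150,300-i.min(),300-i.max())
E
python3 -m pendant '[{"tx":-3.6,"ty":-2.4,"spin":-0.1},{"tx":-7,"ty":-4.8,"spin":-0.2},{"tx":-10,"ty":-7,"spin":-0.2},{"tx":-13,"ty":-9.3,"spin":-0.2},{"tx":-13,"ty":-9.3,"spin":-0.2}]'
```

```text
gauge ((485.1697998046875, -122.9251480102539), (85.60430145263672, 155.97628784179688), 1.9749338626861572)
head ((481.9706726074219, -129.38233947753906), (29.83188247680664, 32.7423095703125), 14.03624439239502)
[ 481.72852 -129.72173]
crown ((500.6011962890625, 148.15444946289062), (33.030086517333984, 182.1035614013672), 81.20945739746094)
mould ((501.6879577636719, 149.60409545898438), (95.00272369384766, 186.7996368408203), 81.5014419555664)
450 170 141
510 161 134
570 154 122$[0]: bad value
```

```bash
python3 -m pendant '[{"tx":-3.6,"ty":-2.4,"tz":0,"spin":-0.1,"jaw":100},{"tx":-7,"ty":-4.8,"tz":0,"spin":-0.2,"jaw":100},{"tx":-10,"ty":-7,"tz":0,"spin":-0.22,"jaw":100},{"tx":-13,"ty":-9.3,"tz":0,"spin":-0.22,"jaw":100},{"tx":-13,"ty":-9.3,"tz":0,"spin":-0.22,"jaw":100}]'
```

```text
time: 0.52
tcp_pos: [477.8, -134.3, 230.9]
tool_rot: [[-0.213, 0.977, -0.004], [0.977, 0.213, -0.003], [-0.002, -0.005, -1.0]]
contact_force: [-0.3, -0.2, 0.6]
grip_width: 85.4
grip_force: 0.0
```

```bash
python3 - <<'E'
from h import *
w=snap('wrist'); s=snap('side'); c=snap('scene')
# crops: dial in side (around 328,247) and scene (292,228)
a=cv2.resize(w['img'],(448,280)); 
b=cv2.resize(s['img'][205:290,290:370],(400,425),interpolation=cv2.INTER_CUBIC); 
e=cv2.resize(c['img'][195:260,260:325],(400,400),interpolation=cv2.INTER_CUBIC)
o=np.zeros((600,800,3),np.uint8); o[:400,:400]=b[:400]; o[:400,400:]=e; o[400:600,:320]=cv2.resize(w['img'],(320,200))
cv2.imwrite('pics/c.png',o[:,:,::-1])
cv2.imwrite('pics/w.png',w['img'][:,:,::-1])
print(robot.read_state()['tcp_pos'])
E
```

```text
[ 482.01916038 -130.05840392  231.248812  ]
```

View pics/c.png

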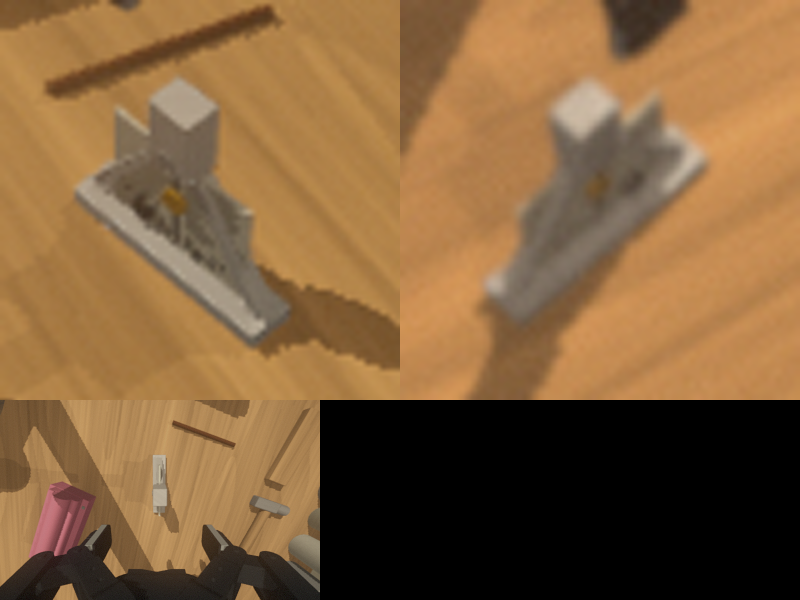

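View pics/w.png

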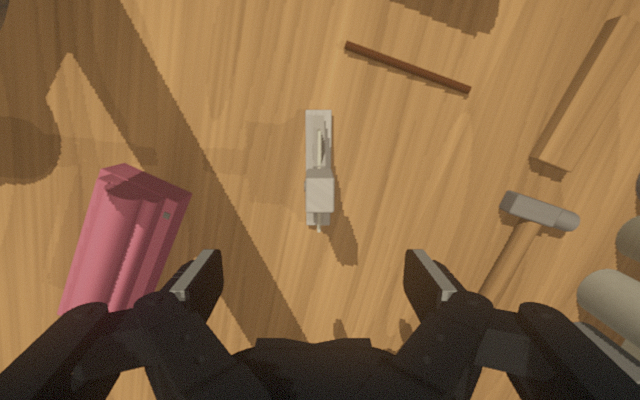

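Crops: the dark rider is offset from the brass bob toward the gauge end that points at world +y (side crop ~(145,210), scene crop ~(633,180)). The wrist view shows the head centred at (320,195) and aligned with the jaws. Next I descend and grip.

```bash
python3 - <<'E'
from h import *
import pickle
d=pickle.load(open('d.pkl','rb'))
print(px(d['scene'],420,148),px(d['side'],232,140))
E
python3 -m pendant '[{"tx":0,"ty":0,"tz":3.5,"spin":0,"jaw":100},{"tx":0,"ty":0,"tz":7,"spin":0,"jaw":100},{"tx":0,"ty":0,"tz":10.5,"spin":0,"jaw":100},{"tx":0,"ty":0,"tz":14,"spin":0,"jaw":100},{"tx":0,"ty":0,"tz":14,"spin":0,"jaw":100}]'
python3 -m pendant '[{"tx":0,"ty":0,"tz":0,"spin":0,"jaw":60},{"tx":0,"ty":0,"tz":0,"spin":0,"jaw":40},{"tx":0,"ty":0,"tz":0,"spin":0,"jaw":30},{"tx":0,"ty":0,"tz":0,"spin":0,"jaw":20},{"tx":0,"ty":0,"tz":0,"spin":0,"jaw":10}]' 40
python3 -m pendant '[{"tx":0,"ty":0,"tz":0,"spin":0,"jaw":10},{"tx":0,"ty":0,"tz":0,"spin":0,"jaw":10},{"tx":0,"ty":0,"tz":0,"spin":0,"jaw":10},{"tx":0,"ty":0,"tz":0,"spin":0,"jaw":10},{"tx":0,"ty":0,"tz":0,"spin":0,"jaw":0}]' 40
```

```text
[471.8374717  415.33080893  70.68175314] [445.13733269 408.83173301  68.34200116]
time: 1.08
tcp_pos: [478.0, -126.7, 85.5]
tool_rot: [[-0.22, 0.975, -0.012], [0.975, 0.22, 0.006], [0.008, -0.011, -1.0]]
contact_force: [-1.1, 1.2, -0.3]
grip_width: 85.5
grip_force: 0.0
time: 1.5
tcp_pos: [483.2, -130.4, 93.0]
tool_rot: [[-0.218, 0.976, 0.003], [0.976, 0.218, -0.001], [-0.002, 0.003, -1.0]]
contact_force: [0.2, -0.0, -0.2]
grip_width: 25.7
grip_force: 0.0
time: 1.92
tcp_pos: [482.5, -130.5, 93.0]
tool_rot: [[-0.218, 0.976, 0.002], [0.976, 0.218, -0.001], [-0.002, 0.002, -1.0]]
contact_force: [-1.1, 0.0, 7.5]
grip_width: 23.7
grip_force: 39.3
```

```bash

python3 -m pendant '[{"tx":0,"ty":0,"tz":-2,"spin":0,"jaw":0},{"tx":0,"ty":0,"tz":-5,"spin":0,"jaw":0},{"tx":0,"ty":0,"tz":-8,"spin":0,"jaw":0},{"tx":0,"ty":0,"tz":-11,"spin":0,"jaw":0},{"tx":0,"ty":0,"tz":-12,"spin":0,"jaw":0}]' 60
python3 -m pendant '[{"tx":2,"ty":0.6,"tz":0,"spin":0,"jaw":0},{"tx":5,"ty":1.6,"tz":0,"spin":0,"jaw":0},{"tx":8,"ty":2.6,"tz":0,"spin":0,"jaw":0},{"tx":11,"ty":3.6,"tz":0,"spin":0,"jaw":0},{"tx":14,"ty":4.6,"tz":0,"spin":0,"jaw":0}]'
python3 -m pendant '[{"tx":3,"ty":0.8,"tz":0,"spin":0.07,"jaw":0},{"tx":6,"ty":1.6,"tz":0,"spin":0.14,"jaw":0},{"tx":9,"ty":2.5,"tz":0,"spin":0.21,"jaw":0},{"tx":12,"ty":3.5,"tz":0,"spin":0.28,"jaw":0},{"tx":14.5,"ty":4.3,"tz":0,"spin":0.34,"jaw":0}]'
python3 - <<'E'
from h import *
s=robot.read_state();R=s['tool_rot'];p=s['tcp_pos']
d=np.array([509,198.5,0])-p;d[2]=0
print(p,R.T@d, np.degrees(np.arctan2(R[1,1],R[0,1])))
E
```

```text
time: 2.33
tcp_pos: [484.1, -130.8, 215.7]
tool_rot: [[-0.218, 0.976, 0.008], [0.976, 0.218, -0.003], [-0.005, 0.007, -1.0]]
contact_force: [0.3, -0.8, -3.0]
grip_width: 23.6
grip_force: 59.7
time: 2.75
tcp_pos: [495.5, 18.0, 210.2]
tool_rot: [[-0.217, 0.976, -0.002], [0.976, 0.217, 0.0], [0.001, -0.001, -1.0]]
contact_force: [0.1, -1.0, -2.7]
grip_width: 23.7
grip_force: 59.6
time: 3.17
tcp_pos: [505.9, 169.7, 210.1]
tool_rot: [[0.122, 0.992, -0.002], [0.992, -0.122, 0.001], [0.0, -0.002, -1.0]]
contact_force: [0.5, -0.4, -2.9]
grip_width: 23.3
grip_force: 59.6
[505.86810989 169.65652322 210.06160179] [ 2.90099024e+01 -4.24639728e-01  1.14727896e-02] -7.035649838660112
```

```bash

python3 -m pendant '[{"tx":1.2,"ty":0,"tz":0,"spin":0.03,"jaw":0},{"tx":2.2,"ty":0,"tz":0,"spin":0.03,"jaw":0},{"tx":2.8,"ty":0,"tz":0,"spin":0.03,"jaw":0},{"tx":2.8,"ty":0,"tz":0,"spin":0.03,"jaw":0},{"tx":2.8,"ty":0,"tz":0,"spin":0.03,"jaw":0}]'
for i in 1 2 3 4; do python3 -m pendant '[{"tx":0,"ty":0,"tz":0,"spin":0,"jaw":0},{"tx":0,"ty":0,"tz":0,"spin":0,"jaw":0},{"tx":0,"ty":0,"tz":0,"spin":0,"jaw":0},{"tx":0,"ty":0,"tz":0,"spin":0,"jaw":0},{"tx":0,"ty":0,"tz":0,"spin":0,"jaw":0}]' >/tmp/o; done; cat /tmp/o
python3 - <<'E'
from h import *
s=snap('side'); c=snap('scene'); w=snap('wrist')
def crop(s,P,h=60):
    q=s['camera_matrix']@(s['R']@np.array(P)+s['t']); u,v=(q[:2]/q[2]).astype(int); print(u,v)
    return cv2.resize(s['img'][v-h:v+h,u-h:u+h],(400,400),interpolation=cv2.INTER_CUBIC)
o=np.hstack([crop(s,[509,190,130]),crop(c,[509,190,130])])
o=np.vstack([o,np.zeros((200,800,3),np.uint8)]);o[400:,:320]=cv2.resize(w['img'],(320,200))
cv2.imwrite('pics/d.png',o[:,:,::-1])
E
```

```text
time: 3.58
tcp_pos: [509.8, 194.7, 210.9]
tool_rot: [[0.149, 0.989, -0.001], [0.989, -0.149, -0.001], [-0.001, -0.001, -1.0]]
contact_force: [0.1, 0.2, -3.2]
grip_width: 23.3
grip_force: 59.6
time: 5.25
tcp_pos: [510.0, 195.3, 211.3]
tool_rot: [[0.149, 0.989, 0.0], [0.989, -0.149, -0.0], [-0.0, 0.0, -1.0]]
contact_force: [0.1, -0.7, -3.1]
grip_width: 23.5
grip_force: 59.6
277 154
377 173
```

View pics/d.png

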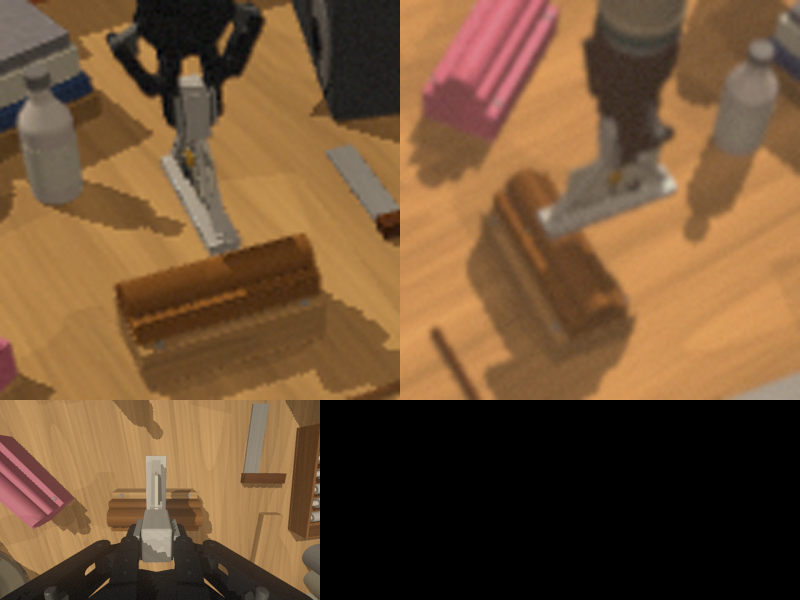

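The gauge hangs level across and above the crown, with its head beyond it on the +y side. Lowering until it touches.

```bash

python3 -m pendant '[{"tx":0,"ty":0,"tz":0.8,"spin":0,"jaw":0},{"tx":0,"ty":0,"tz":1.6,"spin":0,"jaw":0},{"tx":0,"ty":0,"tz":2.2,"spin":0,"jaw":0},{"tx":0,"ty":0,"tz":2.4,"spin":0,"jaw":0},{"tx":0,"ty":0,"tz":2.5,"spin":0,"jaw":0}]'
python3 -m pendant '[{"tx":0,"ty":0,"tz":0.1,"spin":0,"jaw":0},{"tx":0,"ty":0,"tz":0.15,"spin":0,"jaw":0},{"tx":0,"ty":0,"tz":0.2,"spin":0,"jaw":0},{"tx":0,"ty":0,"tz":0.2,"spin":0,"jaw":0},{"tx":0,"ty":0,"tz":0.2,"spin":0,"jaw":0}]'
```

```text
time: 5.82
tcp_pos: [509.4, 195.2, 185.2]
tool_rot: [[0.149, 0.989, -0.002], [0.989, -0.149, -0.0], [-0.001, -0.002, -1.0]]
contact_force: [-0.1, -0.1, -3.3]
grip_width: 23.1
grip_force: 59.5
time: 6.23
tcp_pos: [510.2, 195.3, 184.5]
tool_rot: [[0.149, 0.989, 0.0], [0.989, -0.149, 0.0], [0.0, 0.0, -1.0]]
contact_force: [-0.4, 1.1, -3.3]
grip_width: 23.4
grip_force: 59.5
```

```bash

python3 -m pendant '[{"tx":0,"ty":0,"tz":0.05,"spin":0,"jaw":0},{"tx":0,"ty":0,"tz":0.1,"spin":0,"jaw":0},{"tx":0,"ty":0,"tz":0.1,"spin":0,"jaw":0},{"tx":0,"ty":0,"tz":0.1,"spin":0,"jaw":0},{"tx":0,"ty":0,"tz":0.1,"spin":0,"jaw":0}]'
```

```text
time: 6.65
tcp_pos: [510.1, 195.3, 183.4]
tool_rot: [[0.149, 0.989, 0.0], [0.989, -0.149, 0.0], [0.0, 0.0, -1.0]]
contact_force: [-0.3, 0.2, -3.4]
grip_width: 23.4
grip_force: 59.5
```

```bash

python3 -m pendant '[{"tx":0,"ty":0,"tz":0.03,"spin":0,"jaw":0},{"tx":0,"ty":0,"tz":0.06,"spin":0,"jaw":0},{"tx":0,"ty":0,"tz":0.08,"spin":0,"jaw":0},{"tx":0,"ty":0,"tz":0.08,"spin":0,"jaw":0},{"tx":0,"ty":0,"tz":0.08,"spin":0,"jaw":0}]'
```

```text
time: 7.07
tcp_pos: [510.1, 195.4, 182.9]
tool_rot: [[0.149, 0.989, 0.001], [0.989, -0.149, 0.0], [0.0, 0.0, -1.0]]
contact_force: [-0.5, 1.0, 0.5]
grip_width: 23.5
grip_force: 60.0
```

```bash

python3 -m pendant '[{"tx":0,"ty":0,"tz":0.03,"spin":0,"jaw":0},{"tx":0,"ty":0,"tz":0.06,"spin":0,"jaw":0},{"tx":0,"ty":0,"tz":0.08,"spin":0,"jaw":0},{"tx":0,"ty":0,"tz":0.08,"spin":0,"jaw":0},{"tx":0,"ty":0,"tz":0.08,"spin":0,"jaw":0}]'
```

```text
time: 7.48
tcp_pos: [510.2, 195.6, 182.8]
tool_rot: [[0.149, 0.989, 0.001], [0.989, -0.149, 0.001], [0.001, 0.001, -1.0]]
contact_force: [-0.9, 0.7, 6.0]
grip_width: 23.3
grip_force: 60.8
```

```bash

python3 -m pendant '[{"tx":0,"ty":0,"tz":-0.02,"spin":0,"jaw":0},{"tx":0,"ty":0,"tz":-0.04,"spin":0,"jaw":0},{"tx":0,"ty":0,"tz":-0.04,"spin":0,"jaw":0},{"tx":0,"ty":0,"tz":-0.04,"spin":0,"jaw":0},{"tx":0,"ty":0,"tz":-0.04,"spin":0,"jaw":0}]'
for i in 1 2 3 4 5; do python3 -m pendant '[{"tx":0,"ty":0,"tz":0,"spin":0,"jaw":0},{"tx":0,"ty":0,"tz":0,"spin":0,"jaw":0},{"tx":0,"ty":0,"tz":0,"spin":0,"jaw":0},{"tx":0,"ty":0,"tz":0,"spin":0,"jaw":0},{"tx":0,"ty":0,"tz":0,"spin":0,"jaw":0}]' >/tmp/o; done; cat /tmp/o
cat >> h.py <<'E'
def crop(s,P,h=60,n=400):
    q=s['camera_matrix']@(s['R']@np.array(P,float)+s['t']); u,v=(q[:2]/q[2]).astype(int); print(u-h,v-h,n/2/h)
    return cv2.resize(s['img'][v-h:v+h,u-h:u+h],(n,n),interpolation=cv2.INTER_CUBIC)
E
python3 - <<'E'
from h import *
s=snap('side'); c=snap('scene')
cv2.imwrite('pics/e.png',np.hstack([crop(s,[509,190,140],30),crop(c,[509,190,130],30)])[:,:,::-1])
# gauge base edge slope in height
for n,x in(('side',s),('scene',c)):
    v,u=np.mgrid[:400,:640]; z=x['range_z']; m=z>0
    P=(np.linalg.inv(x['camera_matrix'])@np.stack([u[m],v[m],np.ones(m.sum())])*z[m]-x['t'][:,None]).T@x['R']
    d=P[:,:2]-[510,195.5]; gy=d@[.149,.989]; gx=d@[.989,-.149]
    k=(abs(gx)<18)&(abs(gy)<75)&(P[:,2]>80)&(P[:,2]<112)
    for a in range(-75,75,15):
        kk=k&(gy>=a)&(gy<a+15)&(abs(gx)>8)
        if kk.sum()>3: print(n,a,kk.sum(),np.percentile(P[kk,2],90).round(1))
E
```

```text
time: 7.9
tcp_pos: [510.2, 195.6, 182.8]
tool_rot: [[0.15, 0.989, 0.001], [0.989, -0.15, 0.001], [0.001, 0.001, -1.0]]
contact_force: [-2.5, 1.0, 6.1]
grip_width: 23.4
grip_force: 60.8
time: 9.98
tcp_pos: [510.2, 195.6, 182.8]
tool_rot: [[0.149, 0.989, 0.001], [0.989, -0.149, 0.001], [0.001, 0.001, -1.0]]
contact_force: [-0.8, 0.7, 6.6]
grip_width: 23.1
grip_force: 60.8
247 121 6.666666666666667
347 143 6.666666666666667
side -75 30 103.0
side -60 26 104.4
side -45 15 103.5
side -30 10 103.0
side -15 12 104.0
side 0 8 103.3
side 15 13 104.7
side 30 10 103.4
side 45 11 103.5
side 60 6 103.3
scene -75 19 104.6
scene -60 23 101.3
scene -45 20 104.5
scene -30 15 105.4
scene -15 16 103.6
scene 0 15 105.7
scene 15 14 102.3
scene 30 12 101.6
scene 45 14 102.7
scene 60 14 103.7
```

View pics/e.png

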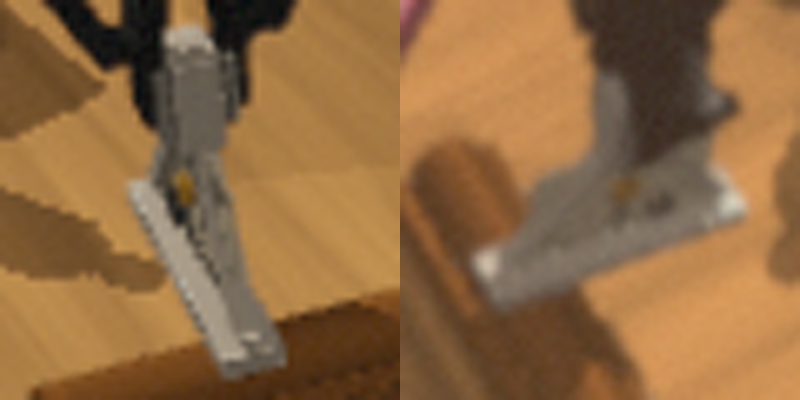

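```bash
cat >> h.py <<'E'
def dial(s,u,v,head,off=0.,yaw=-8.57):
    """pixel -> angle/radius about pivot, pivot 14 mm below head point along vertical (level) -- dial plane gx=off"""
    a=np.radians(yaw); gx=np.array([np.cos(a),np.sin(a),0]); gy=np.array([-np.sin(a),np.cos(a),0])
    r=s['R'].T@np.linalg.solve(s['camera_matrix'],[u,v,1.]); o=-s['R'].T@s['t']
    p0=head+gx*off; t=((p0-o)@gx)/(r@gx); p=o+t*r-head
    return p@gy, p[2]
E
python3 - <<'E'
from h import *
c=snap('scene'); s=snap('side')
o=[-x['R'].T@x['t'] for x in(c,s)]; print(o)
P=np.array([510.2,195.6,90+96.]) # pivot
for n,x,off,u,v in(('bob',c,4,347+225/6.667,143+188/6.667),('rider',c,3,347+260/6.667,143+201/6.667),('baseEnd+',c,15,347+345/6.667,143+212/6.667),('bob',s,-4,247+184/6.667,121+187/6.667),('rider',s,-3,247+178/6.667,121+213/6.667)):
    y,z=dial(x,u,v,P,off); print(n,u,v,y,z,np.arctan2(y,-z),np.hypot(y,z))
E
```

```text
[array([1146.2166262 , -434.32665651, 1373.04304056]), array([ 109.57733792, -679.82008862,  900.3894475 ])]
bob 380.74831258437075 171.19859007049646 4.29602638788616 -43.04380575750929 0.09947648472539179 43.25765893822277
rider 385.99805009749514 173.14849257537122 27.74668270584687 -69.03702094617643 0.3821520134287555 74.4042247611098
baseEnd+ 398.7474126293685 174.79841007949602 72.72748828422453 -89.3044766690432 0.6834459749082525 115.17194582563802
bob 274.5986200689965 149.0485975701215 6.568883942111688 -43.813887223891356 0.14881853695815614 44.3035771683597
rider 273.6986650667467 152.94840257987101 24.547015986713067 -72.50107863878236 0.3264601586381876 76.54385930718969
```

```bash

python3 -m pendant '[{"tx":0,"ty":0,"tz":0,"spin":0,"jaw":0},{"tx":0,"ty":0,"tz":0,"spin":0,"jaw":0},{"tx":0,"ty":0,"tz":0,"spin":0,"jaw":0},{"tx":0,"ty":0,"tz":0,"spin":0,"jaw":0},{"tx":0,"ty":0,"tz":0,"spin":0,"jaw":0}]' 25
python3 -m pendant '[{"tx":0.15,"ty":0,"tz":0.07,"spin":0,"jaw":0},{"tx":0.3,"ty":0,"tz":0.14,"spin":0,"jaw":0},{"tx":0.45,"ty":0,"tz":0.21,"spin":0,"jaw":0},{"tx":0.6,"ty":0,"tz":0.28,"spin":0,"jaw":0},{"tx":0.76,"ty":0,"tz":0.35,"spin":0,"jaw":0}]'
```

```text
time: 10.6
tcp_pos: [510.2, 195.6, 182.8]
tool_rot: [[0.149, 0.989, 0.001], [0.989, -0.149, 0.001], [0.001, 0.001, -1.0]]
contact_force: [-1.5, 2.5, 5.3]
grip_width: 23.5
grip_force: 60.8
time: 11.02
tcp_pos: [510.9, 202.4, 179.7]
tool_rot: [[0.149, 0.989, 0.0], [0.989, -0.149, -0.001], [-0.001, 0.0, -1.0]]
contact_force: [-3.5, -1.0, 6.5]
grip_width: 23.2
grip_force: 61.1
```

```bash

python3 -m pendant '[{"tx":0.15,"ty":0,"tz":0.08,"spin":0,"jaw":0},{"tx":0.3,"ty":0,"tz":0.16,"spin":0,"jaw":0},{"tx":0.45,"ty":0,"tz":0.24,"spin":0,"jaw":0},{"tx":0.6,"ty":0,"tz":0.32,"spin":0,"jaw":0},{"tx":0.73,"ty":0,"tz":0.4,"spin":0,"jaw":0}]' 25
```

```text
time: 11.43
tcp_pos: [512.0, 210.0, 175.7]
tool_rot: [[0.15, 0.989, 0.0], [0.989, -0.15, -0.0], [-0.0, 0.0, -1.0]]
contact_force: [-3.0, 0.6, 8.7]
grip_width: 23.2
grip_force: 61.1
```

```bash

python3 -m pendant '[{"tx":0.15,"ty":0,"tz":0.08,"spin":0,"jaw":0},{"tx":0.3,"ty":0,"tz":0.16,"spin":0,"jaw":0},{"tx":0.45,"ty":0,"tz":0.25,"spin":0,"jaw":0},{"tx":0.6,"ty":0,"tz":0.34,"spin":0,"jaw":0},{"tx":0.7,"ty":0,"tz":0.43,"spin":0,"jaw":0}]' 25
python3 - <<'E'
from h import *
s=snap('side'); c=snap('scene')
cv2.imwrite('pics/f.png',np.hstack([crop(s,[513,215,130],30),crop(c,[513,215,120],30)])[:,:,::-1])
E
```

```text
time: 11.85
tcp_pos: [513.1, 217.2, 171.3]
tool_rot: [[0.15, 0.989, 0.0], [0.989, -0.15, 0.0], [0.0, 0.0, -1.0]]
contact_force: [-3.7, 1.9, 10.7]
grip_width: 23.3
grip_force: 61.3
244 119 6.666666666666667
353 142 6.666666666666667
```

View pics/f.png

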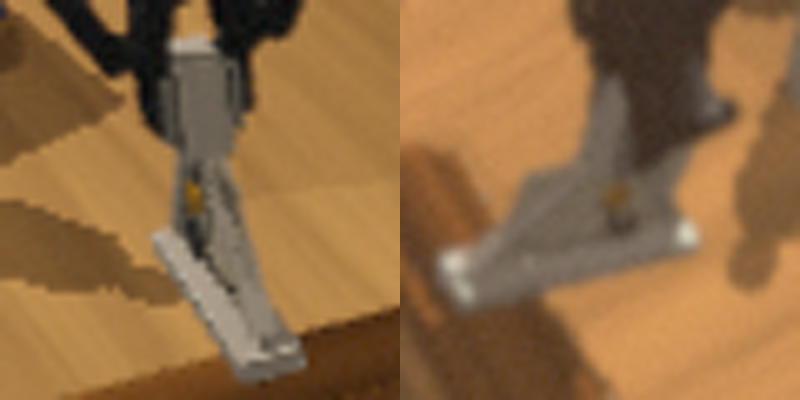

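```bash
cat > m.py <<'E'
from h import *
from scipy.optimize import brentq
def go(show=True):
    st=robot.read_state(); p=st['tcp_pos']; c=snap('scene'); s=snap('side')
    a=np.radians(-8.57); gx=np.array([np.cos(a),np.sin(a),0]); gy=np.array([-np.sin(a),np.cos(a),0])
    X=47+(p[1]-195.6)/.989; Z=129.5-(182.8-p[2])
    th=brentq(lambda t:Z-(129.5*np.cos(t)-(X-129.5*np.sin(t))/np.cos(t)*np.sin(t)),-.1,.6)
    print('t',st['time'],'tcp',p.round(1),'geo theta',round(th,3),'F',st['contact_force'].round(1))
    g=p+[0,0,18.7]; piv=g-14*(np.sin(th)*gy+[0,0,np.cos(th)])
    for n,x,sg in(('scene',c,1),('side',s,-1)):
        pr=lambda P:(lambda q:q[:2]/q[2])(x['camera_matrix']@(x['R']@P+x['t']))
        # rectify the dial plane (world-vertical, lateral along gy), 4 px/mm, centred on pivot lateral
        yy,zz=np.meshgrid(np.arange(-45,45,.25),np.arange(5,-90,-.25))
        W=piv+gx*4*sg+yy[...,None]*gy+zz[...,None]*np.array([0,0,1.])
        q=(W@x['R'].T+x['t'])@x['camera_matrix'].T; q=(q[...,:2]/q[...,2:]).astype(np.float32)
        im=cv2.remap(x['img'],q[...,0],q[...,1],cv2.INTER_CUBIC)
        f=im.astype(float); br=(f[...,0]-f[...,2]); 
        m=(br>45)&(zz<-30)&(zz>-56)&(abs(yy)<15)
        print(n,'bob',m.sum()/16, (yy[m].mean(),zz[m].mean()) if m.any() else '')
        if m.any():
            yb=yy[m].mean(); zb=zz[m].mean()
            lum=f.sum(2)/3; k=(zz<zb-20)&(zz>zb-38)&(abs(yy-yb)<40)
            wt=np.clip(85-lum,0,None)*k
            print('  lum min',lum[k].min().round(),'dark c',((wt*yy).sum()/wt.sum()-yb).round(2),((wt*zz).sum()/wt.sum()-zb).round(2))
        cv2.imwrite('pics/r_%s.png'%n,im[:,:,::-1])
if __name__=='__main__':
    go()
    o=np.hstack([cv2.imread('pics/r_scene.png'),cv2.imread('pics/r_side.png')]); cv2.imwrite('pics/r.png',o)
E
python3 m.py
```

```text
t 11.95 tcp [513.1 217.4 171.2] geo theta 0.204 F [-2.5  1.1  8.5]
scene bob 300.75 (np.float64(2.5125207813798838), np.float64(-41.77031379883624))
  lum min 60.0 dark c 5.95 -29.38
side bob 381.8125 (np.float64(4.531388115894582), np.float64(-42.488336880013094))
  lum min 23.0 dark c 7.19 -28.91
```

View pics/r.png

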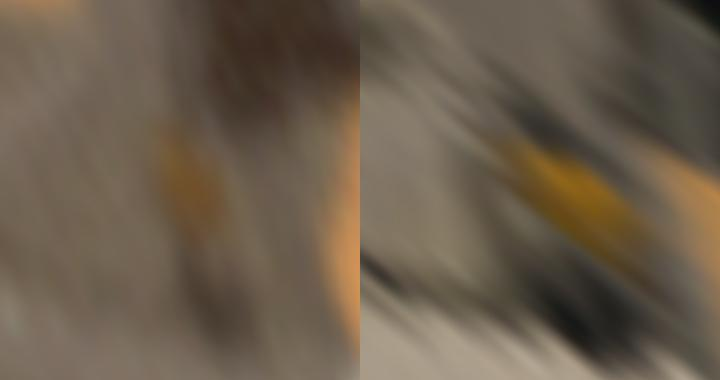

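```bash

python3 -m pendant '[{"tx":0.17,"ty":0,"tz":0.1,"spin":0,"jaw":0},{"tx":0.34,"ty":0,"tz":0.2,"spin":0,"jaw":0},{"tx":0.5,"ty":0,"tz":0.32,"spin":0,"jaw":0},{"tx":0.68,"ty":0,"tz":0.44,"spin":0,"jaw":0},{"tx":0.85,"ty":0,"tz":0.55,"spin":0,"jaw":0}]' 25
for i in 1 2 3 4 5 6; do python3 -m pendant '[{"tx":0,"ty":0,"tz":0,"spin":0,"jaw":0},{"tx":0,"ty":0,"tz":0,"spin":0,"jaw":0},{"tx":0,"ty":0,"tz":0,"spin":0,"jaw":0},{"tx":0,"ty":0,"tz":0,"spin":0,"jaw":0},{"tx":0,"ty":0,"tz":0,"spin":0,"jaw":0}]' >/tmp/o; done; cat /tmp/o; python3 m.py
python3 - <<'E'
from h import *
# sharper: average of several side + scene pictures, enlarged; print luminance patch of scene around the bob/rider
import numpy as np
A=np.mean([snap('scene')['img'].astype(float) for _ in range(4)],0); np.save('A.npy',A)
B=np.mean([snap('side')['img'].astype(float) for _ in range(4)],0); np.save('B.npy',B)
p=robot.read_state()['tcp_pos']
for n,I,x in(('scene',A,snap('scene')),('side',B,snap('side'))):
    q=x['camera_matrix']@(x['R']@(p+[0,-8,-55])+x['t']); u,v=(q[:2]/q[2]).round().astype(int); print(n,u-12,v-9)
    print('\n'.join(' '.join('%3d%s'%(I[r,c].mean(),'*' if I[r,c,0]-I[r,c,2]>45 else ' ') for c in range(u-12,u+13)) for r in range(v-9,v+10)))
E
```

```text
time: 12.47
tcp_pos: [514.3, 225.5, 165.6]
tool_rot: [[0.15, 0.989, -0.0], [0.989, -0.15, -0.0], [-0.0, -0.0, -1.0]]
contact_force: [-1.5, 0.8, 9.9]
grip_width: 23.5
grip_force: 60.8
time: 14.97
tcp_pos: [514.4, 225.7, 165.4]
tool_rot: [[0.15, 0.989, -0.0], [0.989, -0.15, 0.0], [0.0, -0.0, -1.0]]
contact_force: [-3.2, 1.5, 6.8]
grip_width: 23.2
grip_force: 60.7
t 14.9667 tcp [514.4 225.7 165.4] geo theta 0.288 F [-3.2  1.5  6.8]
scene bob 294.0625 (np.float64(1.2840595111583422), np.float64(-41.571041445270986))
  lum min 58.0 dark c 2.53 -28.84
side bob 417.5625 (np.float64(3.771965274659482), np.float64(-41.9663598263733))
  lum min 31.0 dark c 0.08 -29.99
scene 372 165
141* 139* 141* 139* 138* 136* 134* 130* 124* 115* 107  104  102  101   96   85   79   73   58   49   45   52   63   80   94 
141* 139* 133* 132* 130* 128* 125* 119* 114  112  108  103  101  100   91   81   77   70   56   50   55   59   75   94  107*
138* 131* 122* 117* 113* 113* 110  108  109  110  106  100  100   99   89   79   79   71   62   63   68   77   87  101  115*
131* 120* 109  103  103  103  104  107  108 
[... 3643 characters left out ...]
  57   46   74  116  116  119  125  111  114  125* 127* 130* 131* 132* 131*
 86*  87*  88*  89*  98* 114  140  159  157  152  127   86   73  112  115  117  126  118  113  120  128* 128* 129* 132* 132*
 81*  85*  88*  88*  90* 100* 127  167  158  156  148   95   62   71  111  115  124  115  122  119  127* 129* 128* 132* 132*
 81*  83*  86*  89*  89*  91* 101  114  156  157  156  148   98   92   80  113  122  135  131  120  128* 131* 128* 129* 133*
 78*  84*  85*  87*  89*  89*  95* 110  127  155  157  156  150  116   78   76  115  134  135  135  135  131* 129* 128* 130*
 84*  88*  90*  85*  87*  88*  91*  99* 117  139  156  156  155  152  130   68   90  134  134  134  135  132* 131* 130* 128*
```

```bash
cat > lv.py <<'E'
from h import *
E=cv2.imread('pics/e.png')[:,:,::-1].astype(float)
c=snap('scene'); s=snap('side')
P=np.array([510.2,195.6,90+96.])
for n,x,I,o,sg in(('scene',c,E[:,400:],(347,143),1),('side',s,E[:,:400],(247,121),-1)):
    v,u=np.mgrid[:400,:400]; L=I.mean(2); br=I[...,0]-I[...,2]
    b=(225,188) if n=='scene' else (184,187); r=(260,201) if n=='scene' else (178,213)
    mb=(np.hypot(u-b[0],v-b[1])<22)*np.clip(br-45,0,None)
    k=(np.hypot(u-r[0],v-r[1])<(22 if n=='scene' else 26))
    thr=np.percentile(L[k],55); mr=k*np.clip(thr-L,0,None)*(mb==0)
    f=lambda w:(((u*w).sum()/w.sum()+.5)/6.6667-.5+o[0],((v*w).sum()/w.sum()+.5)/6.6667-.5+o[1])
    pb,prr=f(mb),f(mr); print(n,'bob',np.round(pb,2),'rider',np.round(prr,2),'thr',thr)
    y0,z0=dial(x,*pb,P,4*sg)
    for off in(2,4,6):
        y,z=dial(x,*prr,P,off*sg); print(off,'rel',round(y-y0,1),round(z-z0,1),'abs',round(y,1),round(z,1),'phi rel',round(np.arcsin((y-y0)/72),3))
    # coarse luminance of the crop around the rider at original pixel pitch
    g=cv2.resize(L,(60,60),interpolation=cv2.INTER_AREA); a,bb=int(r[1]/6.67),int(r[0]/6.67)
    print(o[0]+bb-7,o[1]+a-6); print(g[a-6:a+6,bb-7:bb+7].astype(int))
E
python3 lv.py
```

```text
scene bob [380.22 170.89] rider [385.53 173.16] thr 93.0
2 rel 24.6 -29.8 abs 26.6 -69.7 phi rel 0.349
4 rel 23.1 -26.3 abs 25.1 -66.2 phi rel 0.327
6 rel 21.6 -22.8 abs 23.5 -62.7 phi rel 0.304
378 167
[[ 90  86  81  71  64  63  67  78  85  87  90  92  93  96]
 [ 90  88  79  76  76  83  87  93  94  94  95  94  93  93]
 [ 92  91  82  78  85  90  94  97  99  98  95  95  93  94]
 [ 94  87  80  75  82  92  96  96  97  98  95  92  93  94]
 [ 90  83  78  77  83  92  94  92  88  92  95  97  96  96]
 [ 87  79  77  82  88  92  90  87  77  81  92 100 102 102]
 [ 89  81  78  87  94  89  79  77  70  74  92 104 107 109]
 [ 92  81  79  88  95  89  78  75  75  84 100 108 114 116]
 [ 89  83  83  93  95  95  91  89  95 104 111 114 115 115]
 [ 93  89  96 108 107 107 107 106 110 115 115 115 114 113]
 [108 100 108 118 116 114 116 113 115 116 117 112 109 106]
 [117 113 115 117 117 116 115 116 113 113 113 112 112 113]]
side bob [274.2  148.49] rider [273.4  151.99] thr 94.80000000000004
2 rel 20.2 -29.0 abs 30.6 -73.5 phi rel 0.284
4 rel 12.9 -23.1 abs 23.3 -67.5 phi rel 0.181
6 rel 5.7 -17.1 abs 16.1 -61.5 phi rel 0.079
266 146
[[118 118 120 113  98  69  70  81  90  81  89  99  98 111]
 [126 128 129 120  90  68  74  93  93  90  85  98  91  98]
 [149 159 157 130  83  66  66  88  84  85  83  96  86  83]
 [147 167 162 147 115  82  50  62  71  75  86  94  89  77]
 [138 165 158 155 144  98  42  47  67  64  79 102  96  73]
 [125 142 159 155 154 134  55  47  62  67  84 102  99  82]
 [126 130 160 157 154 141  73  38  45  74 106  95 100  97]
 [127 118 118 150 155 146 100  36  37  75 107  92 101 103]
 [131 125 116 135 154 155 136  69  61  73 100  84 102 107]
 [134 130 115 112 150 155 149 131 119  66  91  90 104 105]
 [134 133 127 120 137 155 156 155 138  75  93 107 108 102]
 [134 135 132 119 118 151 157 155 146 108  80  93 109 104]]
```

```bash
cat > sl.py <<'E'
from h import *
p=robot.read_state()['tcp_pos']
for n in('side','scene'):
    Q=[]
    x=snap(n); v,u=np.mgrid[:400,:640]; z=x['range_z']; m=z>0
    P=(np.linalg.inv(x['camera_matrix'])@np.stack([u[m],v[m],np.ones(m.sum())])*z[m]-x['t'][:,None]).T@x['R']
    d=P[:,:2]-p[:2]; gy=d@[.149,.989]; gx=d@[.989,-.149]; zz=P[:,2]
    sg=1 if n=='scene' else -1
    k=(gx*sg>3.5)&(gx*sg<14)&(abs(gy+25)<75)&(zz>50)&(zz<130)
    X,Z=gy[k],zz[k]
    best=None;rng=np.random.default_rng(0)
    for _ in range(3000):
        i,j=rng.choice(len(X),2,False)
        if abs(X[i]-X[j])<40: continue
        a=(Z[j]-Z[i])/(X[j]-X[i]); 
        if not -.6<a<.05: continue
        e=abs(Z-Z[i]-a*(X-X[i]))<1.2
        if best is None or e.sum()>best.sum(): best=e
    a,b=np.polyfit(X[best],Z[best],1); print(n,len(X),best.sum(),'tilt',round(-np.arctan(a),3),'span',X[best].min().round(),X[best].max().round())
    # moulding crown check
    d=P[:,:2]-[501.5,149]; my=d@[.149,.989]; mx=d@[.989,-.149]
    k=(abs(mx)<85)&(abs(mx-15)>25)&(zz>87)&(zz<95)&(abs(my)<30); print('  crown my',my[k].mean().round(1),k.sum(),'zmax',np.percentile(zz[k],95).round(1))
E
python3 sl.py
```

```text
side 140 51 tilt 0.284 span -95.0 41.0
  crown my -1.1 172 zmax 92.2
scene 201 37 tilt 0.291 span -96.0 38.0
  crown my 0.4 138 zmax 94.1
```

```bash

python3 -m pendant '[{"tx":0.1,"ty":0,"tz":0.08,"spin":0,"jaw":0},{"tx":0.2,"ty":0,"tz":0.16,"spin":0,"jaw":0},{"tx":0.3,"ty":0,"tz":0.24,"spin":0,"jaw":0},{"tx":0.4,"ty":0,"tz":0.31,"spin":0,"jaw":0},{"tx":0.45,"ty":0,"tz":0.35,"spin":0,"jaw":0}]' 25
for i in 1 2 3 4 5 6 7 8; do python3 -m pendant '[{"tx":0,"ty":0,"tz":0,"spin":0,"jaw":0},{"tx":0,"ty":0,"tz":0,"spin":0,"jaw":0},{"tx":0,"ty":0,"tz":0,"spin":0,"jaw":0},{"tx":0,"ty":0,"tz":0,"spin":0,"jaw":0},{"tx":0,"ty":0,"tz":0,"spin":0,"jaw":0}]' >/tmp/o; done; cat /tmp/o; python3 sl.py; python3 m.py
python3 - <<'E'
from h import *
p=robot.read_state()['tcp_pos']; s=snap('side'); c=snap('scene')
cv2.imwrite('pics/g.png',np.hstack([crop(s,p+[0,-8,-58],14),crop(c,p+[0,-8,-58],14)])[:,:,::-1])
a=np.radians(-8.57); gx=np.array([np.cos(a),np.sin(a),0])
for n,x,sg in(('side',s,-1),('scene',c,1)):
    for h in(0,42,72):
        P=p+[0,0,18.7]+np.array([.149,.989,0])*-14*.33+gx*4*sg+[0,0,-13.2-h]
        q=x['camera_matrix']@(x['R']@P+x['t']); print(n,h,(q[:2]/q[2]).round(1))
E
```

```text
time: 16.18
tcp_pos: [515.1, 230.0, 162.0]
tool_rot: [[0.15, 0.989, 0.0], [0.989, -0.15, 0.0], [0.0, 0.0, -1.0]]
contact_force: [-2.5, 1.0, 8.3]
grip_width: 23.0
grip_force: 60.5
time: 19.52
tcp_pos: [515.0, 229.9, 162.1]
tool_rot: [[0.15, 0.989, 0.0], [0.989, -0.15, 0.0], [0.0, 0.0, -1.0]]
contact_force: [-2.0, 1.6, 6.8]
grip_width: 23.3
grip_force: 60.6
side 140 47 tilt 0.327 span -99.0 33.0
  crown my -1.2 186 zmax 92.7
scene 201 40 tilt 0.325 span -97.0 34.0
  crown my 0.1 131 zmax 93.2
t 19.6167 tcp [515.  229.9 162.1] geo theta 0.332 F [-2.1  1.5  8.2]
scene bob 296.125 (np.float64(1.4082418742085268), np.float64(-41.06284297171803))
  lum min 58.0 dark c -0.9 -29.4
side bob 414.9375 (np.float64(3.3172541045338155), np.float64(-41.97209670131044))
  lum min 34.0 dark c -0.94 -29.27
260 140 14.285714285714286
370 160 14.285714285714286
side 0 [271.3 137.9]
side 42 [272.4 148.9]
side 72 [273.2 156.5]
scene 0 [388.6 164. ]
scene 42 [387.  171.6]
scene 72 [386.  176.7]
```

View pics/g.png

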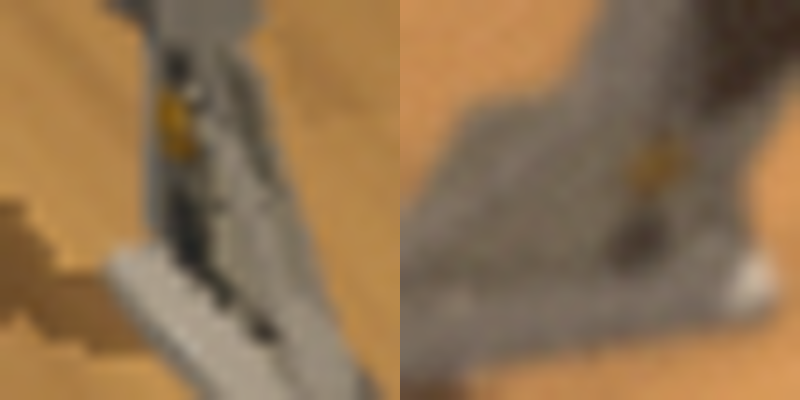

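The last picture shows the dark rider at (640,240), straight below the bob at (655,163). The projected plumb line puts the tip at (641,236), so the pointer is in the notch. Contact is about 11 N and steady.

```bash
python3 -c "
from station import order
print(order.sign_off())"
```

```text
the job is handed in; nothing more can be done
None
```

I handed the job in with the gauge held across the crown, tilted about 0.33 rad towards its rider. By the camera images the pointer stands mid-notch, the base rests with roughly 11 N, and the offcut has not measurably moved. The hand-in returned no verdict.

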